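# Lid a two-tier steamer and lock its cam latch

### The job

Pick up the steamer's loose lid by its black knob, set it gently and flat into the rim of the top tier and let go. Then swing the red-gripped latch handle at the steamer's side up over its cam until it drops into the low notch with its tongue over the lid, without forcing it against the stop beyond the notch, and let go. Leave the bowl, the pepper grinder and the spatula where they are.

Things in the scene. Friction and masses are not known exactly. Their poses are not given: they have to be found in the camera images.
- steamer: Brushed steel steamer of two stacked tiers, 210 mm across, 150 mm high, open at the top, fixed to the bench. Origin: centre of its underside on the bench; z up. Its own -x side carries the latch. Small loop handles stand out to 134 mm from its axis on its +y and -y sides, 45 and 115 mm up.
- steamer_rim (a point): Centre of the open mouth, level with the rim's top, 150 mm above the bench. The mouth is 197 mm in inner diameter, the wall 6.5 mm thick.
- lid: Loose steel lid, 0.35 to 0.6 kg. Upwards: plug 188 mm across, 8 mm high, that drops into the mouth; flange 208 mm across, 4 mm thick, that rests on the rim; low dome 150 mm across, 12 mm high; knob. Origin: centre of the plug's underside; z up. It starts on the bench on its plug; seated, the origin is 142 mm above the bench. Its yaw does not matter.
- lid_knob (a point): Centre of the lid's black cylindrical knob, 32 mm across and 30 mm high (24 to 54 mm above the lid's origin), upright on the middle of the dome.
- handle_grip (a point): Middle of the red upright grip at the outer end of the latch handle: a cylinder 18 mm across and 45 mm high, 90 mm from the handle's turning axis. The point is on its axis, 22.5 mm above the lever's top face. In the fingers it must stay free to rise 8 mm and then drop 13 mm: grip it lightly, fingertips well clear of the lever.
- handle: Steel latch handle that turns about the upright axis of the latch post. Origin: on that axis, level with the lever's top face; x along the lever to the red grip, z up. Lever 16 mm wide, 10 mm thick, 98 mm long. Start: lever roughly along the steamer's side. Swing it counter-clockwise from above by 0.6 to 1.75 rad until it points within 0.4 rad of the steamer's own -x.
- handle_top (a point): Top of the handle's hub, on its axis, 20 mm above the handle's origin; it shows the handle's height. The handle starts about 5 mm above its lowest height, climbs a ramp to 13 mm above it over 0.45 rad of turn, and just past the crest drops the 13 mm into a notch about 0.2 rad wide, ended by a hard stop. In the notch the handle's origin is 145 to 146 mm above the bench.
- handle_pin (a point): Foot of the pin under the lever, 40 mm from the axis, that rides on the brass cam collar. A spring pulls the handle down with 7 to 10 N; the ramp takes about 2 to 6 N of sideways push at the grip, and the handle slides back if let go on it. The collar is fitted up to 0.35 rad either way, differently each time, so crest and notch must be found by feel.
- handle_tongue (a point): Point under the tongue, a bar 14 mm wide and 65 mm long on the handle's side oppopoint to the grip (own -x), 10.5 to 18.5 mm above the handle's origin. The point is 60 mm from the turning axis. In the notch it hangs about 2.5 mm above the seated lid's flange.
- cam_post: Fixed post of the latch with its brass cam collar, 94 mm across, 116 to 133 mm above the bench. Origin: on the bench, on the handle's turning axis, 150 mm from the steamer's axis on its -x side; axes as the steamer's: they do not show the collar's angle. The pin may load the cam with 45 N at most, about 18 N of push at the grip against the stop.
- bowl: Green glass bowl, 130 mm across, 60 mm high, a bystander. Origin: centre of its underside.
- grinder: White plastic pepper grinder with a twist top, 52 mm across, 146 mm high, a bystander. Origin: centre of its underside.
- spatula: Spatula with orange silicone blade lying flat on the bench, 255 mm long, 14 mm high, a bystander. Origin: at its underside, x along it to the blade.
There are look-alikes about, which are no part of the job. Several things have the shape of the lid; the one meant has the colours described above.

How it is judged:
On the way, in this order (a step that is already met when the one before it is completed fails the run):
1. the lid lies flat in the rim, let go, with the latch still open (horizontal distance between lid and steamer_rim below 0.007 m and z of lid in the frame of steamer between 0.138 and 0.145 m and angle between lid's own z axis and vertical below 0.035 rad and contact force between the fingers and lid below 0.1 N), for 0.2 s.
2. the handle has dropped into the low notch with its tongue over the lid (horizontal distance between lid and steamer_rim below 0.007 m and z of lid in the frame of steamer between 0.138 and 0.145 m and angle between lid's own z axis and vertical below 0.035 rad and z of handle in the frame of steamer below 0.1485 m and horizontal distance between handle_tongue and steamer_rim below 0.1 m), for 0.2 s.
At the end, for the whole second after the job is handed in: The lid lies flat in the rim (within 7 mm of the centre, its origin 138 to 145 mm above the bench, tilted less than 0.035 rad) at rest; the handle is down in the notch (its origin less than 148.5 mm above the bench) and still, with the point under its tongue within 100 mm of the steamer's axis (all of step 2 and linear speed of lid below 0.02 m/s and angular speed of handle below 0.1 rad/s); the robot touches nothing.
It fails at once if the handle's pin loads the cam or its stop with more than 45 N (contact force between cam_post and handle above 45 N).
It fails at once if the lid is dropped or pressed onto the steamer with more than 60 N (contact force between lid and steamer above 60 N).
It fails at once if the bowl is shifted by more than 20 mm (distance of bowl from where it was at the start of the episode above 0.02 m).
It fails at once if the grinder is shifted by more than 20 mm (distance of grinder from where it was at the start of the episode above 0.02 m).
It fails at once if the spatula is shifted by more than 20 mm (distance of spatula from where it was at the start of the episode above 0.02 m).
It also fails if it takes over 61 s, if anything falls off the work surface, if the arm or the gripper's body presses on something with over 40 N, if the wrist force passes 120 N, or if a joint passes its speed limit or range.

### The arm

A 6-joint arm with a two-finger parallel gripper is mounted at the origin on the work surface. World frame = base frame: x ahead of the robot, y to its left, z up, the work surface at z = 0. Lengths are in m, angles in rad, forces in N, time in s.
With the tool pointing down it reaches from about 0.375 to 0.9 m from the base axis. Payload 3.1 kg.
Tool frame: the origin (TCP) lies at the centre of the arm's flange, where the gripper is bolted on; the fingertips stand robot.tip_extent ahead of it and the grasp point (between the pads) lies 164 mm ahead of it (robot.tip_extent is the distance from the TCP to the fingertips, in m); z points along the fingers, y is the line along which they close (so a half turn about z gives the same grasp; the last joint's range is limited). The gripper opens to 87 mm and grips with 3 to 60 N. Pads are 19 mm wide; open, the fingers measure 117 mm over their backs; the gripper's body (75 mm by 190 mm) begins 51 mm behind the grasp point.
Start: joints at [0.999, 0.527, 1.433, -0, 1.181, -0.178], TCP at [0.24, 0.577, 0.405] pointing down, gripper open.
Joint ranges: [-3.08, 3.08], [-0.75, 2.2], [0.22, 2.44], [-1.43, 4.57], [0, 2.65], [-2.85, 2.85]. Speed limits (rad/s): [2.79, 2.79, 3.14, 3.14, 3.14, 3.14].

### API

Orientations are given as a unit quaternion [x, y, z, w].
In Python, from rig import get_obs, camera, hand_in, cut_out, robot gives the robot as it stands.
- The arm moves only by the tool step_arm, never from a script. Its argument "rows" is a list of rows, each a list of 6 numbers: the shift along the world's x, y, z in m, then the turn, a rotation vector about the world's x, y, z in degrees. A call has 1 to 12 rows; each row shifts and turns the commanded pose from where the row before left it; what a row does not reach is not made up. A row lasts 1/8 s, in which the tool goes at most 62.5 mm and 10.7 degrees, less where a joint would pass 70% of its speed; a pose out of reach is approached as far as the arm can. A call is refused whole if a number of a shift passes 0.0625 or a number of a turn 10.7, either way. A call with a gripper value outside its range is refused whole. "jaw" is the finger opening in m, from 0 to 0.087, set as the call begins (left out, the last holds). The fingers move at their own pace and stop on an object; "squeeze" is the grip in N (left out, the last holds). Time passes only in rows, so rows that do not move let the fingers close. It gives the time, the measured TCP pose, the force, the opening and the grip force at its end, in the units of the state.
- get_obs(): the state, without advancing time (a new reading comes with each control period).
- camera(name): name is "scene" or "top"; returns a dict with "pixels" (480x640x3 uint8, blue, green, red), "depth" (480x640 float32, m along the optical axis (not along the pixel's ray), 0 where there is no reading), "fov_y" (degrees; the focal length in pixels is half the picture's height over the tangent of half this angle, whatever the lens; pixels are square), "cx", "cy" (the principal point, pixels), "extrinsics" (4x4, takes a point from camera to world coordinates). Camera axes: x right, y up, looking along -z (the intrinsics and any distortion apply to the point x, -y, -z); pixel columns grow to the right and rows downward; lengths in m; the calibration is good to about 2 mm. A picture is of the moment at which its call begins.
- hand_in(): hands the job in; it is judged then, once.
Trained networks look in the newest picture that a camera, given by its name, has taken for a name from the list of things; names that differ only in an ending like _2 or _b are one class to them, and where a whole thing is asked for, a point or a joint stands for the part that bears it (a point fixed in the world has none). Each returns a list of dicts, best first, with "confidence" (0 to 1); they miss things now and then, are a little off and sometimes report something else, mostly with a low value. They report only what shows in the picture. A call takes as long as a camera call. They do not tell look-alikes from the thing itself.
- cut_out(label, camera): "region" (480x640 bool, what is visible of it) and "extent" ([centre column, centre row, width, height] in pixels, round what is visible of it).
The state is a dict: "time": time; "q": joint angles; "joint_velocities": joint speeds; "joint_torque": joint torques, N m; "position": TCP position; "tool_rot": TCP orientation; "ft_force": force on the tool from outside, world axes, zero at the start; "moment": the same for the moment, N m; "grip_width": finger opening in m; "grip_force": force on a finger pad.
Only numpy, scipy, OpenCV 4.12 (cv2) and the standard library are available. Lean on these libraries where they do the work, as an engineer would, in place of code of your own. Each camera call takes 0.05 s, during which the arm holds its last target. There are 200 camera calls.

## Working session

There is one attempt and no reset: what is moved stays moved. The work goes in short steps, Python scripts to look and compute and a tool call to move; the robot and the scene stay as the last step left them, time stands still between calls to the robot, and variables do not carry over. Pictures are saved under pics/ and viewed, at most 10 in all, crops included, and the job is handed in when it is done.

Besides the shell and the picture viewer there is one more tool, called as name(argument=value, ...) on one line, values as JSON. step_arm: Moves the arm, as the interface text tells. Its arguments: {"type":"object","properties":{"rows":{"type":"array"},"jaw":{"type":"number"},"squeeze":{"type":"number"}},"required":["rows"]}

```bash
mkdir -p pics; ls
cat > h.py <<'E'
import numpy as np,cv2
from rig import get_obs,camera,hand_in,cut_out,robot
def cloud(c):
    f=240/np.tan(np.radians(c['fov_y'])/2); v,u=np.mgrid[:480,:640]; d=c['depth']
    P=np.stack([(u-c['cx'])*d/f,-(v-c['cy'])*d/f,-d,np.ones_like(d)],-1)@np.array(c['extrinsics']).T
    P=P[...,:3]; P[d<=0]=np.nan; return P
E
python3 - <<'E'
from h import *
print(robot, getattr(robot,'tip_extent',None)); o=get_obs(); print(o['time'],o['position'],o['tool_rot'])
for n in ['scene','top']:
    c=camera(n); cv2.imwrite(f'pics/{n}0.png',c['pixels']); P=cloud(c); np.save(f'{n}0.npy',P)
    print(n,[k for k in c],c['fov_y'],c['extrinsics'])
    for l in ['steamer','lid','lid_knob','handle','handle_grip','cam_post','bowl','grinder','spatula']:
        for r in cut_out(l,n):
            m=r['region']; q=P[m]; q=q[~np.isnan(q[:,0])]
            print(l,round(r['confidence'],2),np.round(r['extent']),m.sum(),np.round(np.median(q,0),3) if len(q) else '',np.round(np.percentile(q,98,axis=0),3) if len(q) else '')
E
```

```text
pics
<Robot object at 0x7f1e9d557e00> 0.1822
0.0 [0.23960171 0.57688083 0.40377572] [ 1.95632318e-01  9.80676723e-01 -1.00291689e-03 -3.93711743e-04]
scene ['pixels', 'depth', 'fov_y', 'cx', 'cy', 'extrinsics'] 56.12560811532914 [[ 0.41633113 -0.60887317  0.67523466  1.07420657]
 [ 0.90912645  0.28902853 -0.29991933 -0.38340552]
 [-0.01254925  0.73873945  0.67387428  0.68079416]
 [ 0.          0.          0.          1.        ]]
steamer 0.96 [479. 228. 169. 122.] 12028 [0.607 0.225 0.102] [0.703 0.335 0.171]
lid 0.96 [195. 216.  88.  56.] 3840 [ 0.209 -0.303  0.016] [ 0.288 -0.206  0.052]
lid 0.75 [259. 295. 102.  79.] 6516 [ 0.499 -0.245  0.016] [ 0.58  -0.147  0.053]
lid 0.61 [109. 343. 124. 100.] 8923 [ 0.502 -0.52   0.016] [ 0.582 -0.427  0.053]
lid_knob 0.9 [196. 217.  90.  51.] 3754 [ 0.209 -0.303  0.016] [ 0.288 -0.207  0.052]
lid_knob 0.88 [109. 344. 125.  99.] 8803 [ 0.502 -0.521  0.016] [ 0.581 -0.428  0.053]
lid_knob 0.72 [261. 293. 106.  80.] 6472 [ 0.499 -0.245  0.016] [ 0.579 -0.147  0.053]
handle 0.83 [439. 212.  83.  48.] 1235 [0.598 0.073 0.164] [0.659 0.14  0.
[... 1588 characters left out ...]
.079 0.168] [0.658 0.115 0.196]
handle 0.43 [362. 249.  94.  89.] 6684 [ 0.483 -0.238  0.017] [ 0.576 -0.145  0.051]
handle_grip 0.86 [209. 192.  44.  75.] 851 [0.597 0.08  0.167] [0.659 0.117 0.195]
cam_post 0.58 [210. 188.  43.  42.] 1021 [0.603 0.082 0.116] [0.649 0.129 0.132]
bowl 0.86 [410. 148.  61.  60.] 2734 [ 0.713 -0.345  0.024] [ 0.764 -0.283  0.063]
grinder 0.97 [275. 106.  23.  41.] 789 [ 0.767 -0.049  0.141] [ 0.799 -0.025  0.149]
spatula 0.56 [212. 296. 113.  24.] 1767 [0.365 0.142 0.01 ] [0.4   0.219 0.019]
spatula 0.53 [361. 249.  93.  86.] 6570 [ 0.483 -0.238  0.017] [ 0.576 -0.147  0.051]
spatula 0.33 [408. 146.  59.  60.] 2716 [ 0.712 -0.345  0.025] [ 0.764 -0.281  0.063]
```

View pics/scene0.png

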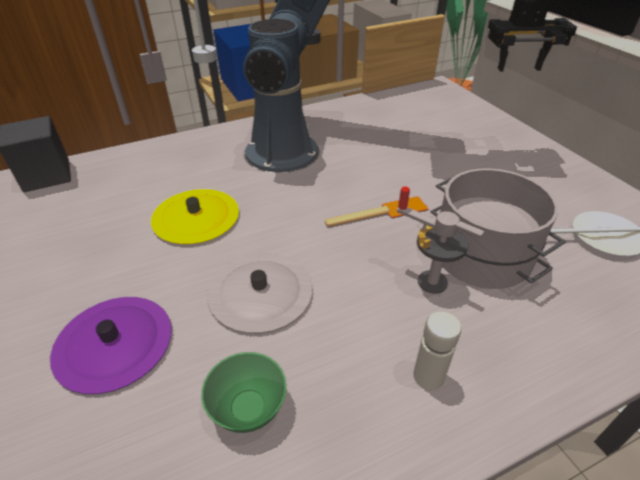

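View pics/top0.png

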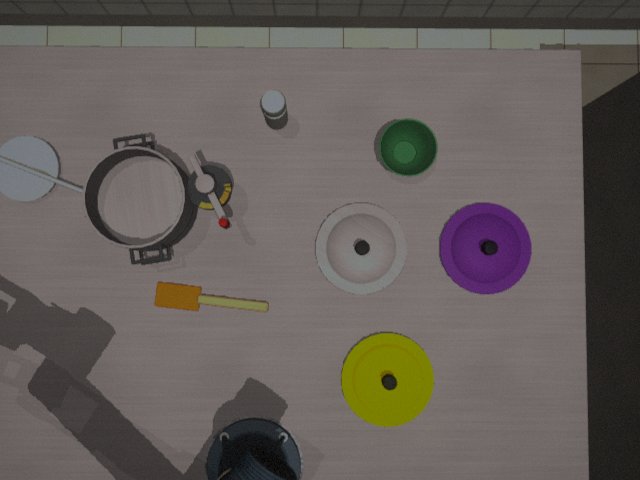

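The scene picture shows the steel lid at (260,293), with yellow (195,216) and purple (112,343) look-alikes. In the top picture the steel lid is at (361,248), the steamer mouth at (140,197), the hub at (205,183) and the red grip at (223,223).

```bash
cat >> h.py <<'E'
from scipy.optimize import least_squares
def circ(q,R=None):
    q=np.asarray(q)[:,:2]; m=q.mean(0)
    f=lambda p: np.hypot(*(q-p[:2]).T)-(p[2] if R is None else R)
    r=least_squares(f,[*m,R or .1],loss='soft_l1',f_scale=.003); return np.round(r.x,4),np.round(np.std(f(r.x)),4)
def near(P,x,y,r,z0,z1):
    with np.errstate(invalid='ignore'): return (np.hypot(P[...,0]-x,P[...,1]-y)<r)&(P[...,2]>z0)&(P[...,2]<z1)
E
python3 - <<'E'
from h import *
for n in ['scene','top']:
    P=np.load(n+'0.npy'); I=cv2.imread(f'pics/{n}0.png').astype(int)
    print(n)
    m=near(P,.49,-.24,.04,.044,.07); q=P[m]; print('knob',m.sum(),q.mean(0),np.percentile(q,[2,50,98],axis=0),circ(q,None))
    m=near(P,.49,-.24,.13,.005,.02); print('flange all',circ(P[m],None), (P[m].min(0)+P[m].max(0))/2,np.ptp(P[m],0))
    m=near(P,.59,.22,.135,.147,.158)&~near(P,.61,.08,.06,0,1);q=P[m]; print('rim',m.sum(),circ(q),np.median(q[:,2]))
    m=near(P,.6,.08,.12,.13,.25)
    red=m&(I[...,2]>110)&(I[...,1]<60)&(I[...,0]<60); q=P[red]; print('grip',len(q),q.mean(0),np.percentile(q,[5,50,95],axis=0))
    t=q[q[:,2]>np.percentile(q[:,2],90)-.005]; print('griptop',t.mean(0),len(t))
    q=P[m&~red]; 
    for a,b in [(.135,.15),(.15,.158),(.158,.166),(.166,.18)]:
        s=q[(q[:,2]>a)&(q[:,2]<b)]
        if len(s)>3: print(a,len(s),np.round(s.mean(0),4),np.round(np.percentile(s,[2,98],axis=0),3).tolist())
    m=near(P,.6,.08,.06,.162,.25)&~red;q=P[m]; hubz=np.percentile(q[:,2],97); s=q[abs(q[:,2]-hubz)<.003];print('hub',hubz,s.mean(0),len(s),circ(s))
    m=near(P,.6,.08,.08,.11,.136);q=P[m]; print('collar',len(q),circ(q,.047))
    m=near(P,.6,.08,.08,.11,.136)&(I[...,2]>I[...,0]+60);q=P[m]; print('brass',len(q),q.mean(0) if len(q) else '')
E
```

```text
scene
knob 200 [ 0.4878744  -0.23979964  0.05264941] [[ 0.47247067 -0.25348912  0.04454501]
 [ 0.48897498 -0.23976211  0.05384637]
 [ 0.49949067 -0.22541211  0.05635651]] (array([93.2544, -6.7609, 92.9945]), np.float64(0.0082))
flange all (array([ 0.482 , -0.2385,  0.0861]), np.float64(0.0125)) [ 0.48368705 -0.23864528  0.01399485] [0.21019959 0.20631755 0.01200104]
rim 839 (array([0.5815, 0.2344, 0.1011]), np.float64(0.0021)) 0.1497915211925448
grip 152 [0.53124412 0.04331002 0.17754673] [[0.52621268 0.03845633 0.15750322]
 [0.53215631 0.0424899  0.17785701]
 [0.53485254 0.04964489 0.19565311]]
griptop [0.52978034 0.04450826 0.19413626] 36
0.135 701 [0.5974 0.1152 0.1452] [[0.523, 0.041, 0.136], [0.665, 0.176, 0.15]]
0.15 333 [0.586  0.0967 0.1516] [[0.524, 0.039, 0.15], [0.661, 0.173, 0.157]]
0.158 133 [0.6229 0.0841 0.1626] [[0.524, 0.039, 0.158], [0.664, 0.111, 0.166]]
0.166 444 [0.6188 0.0917 0.1695] [[0.532, 0.052, 0.166], [0.662, 0.118, 0.172]]
hub 0.17158939907103798 [0.61342519 0.0900985  0.17012162] 289 (array([0.6135, 0.0911, 0.0163]), np.float64(0.0088))
collar 1381 (arra
[... 580 characters left out ...]
29] [[0.51939602 0.04068297 0.19133579]
 [0.52512084 0.04775512 0.1946793 ]
 [0.53105386 0.05403002 0.19856369]]
griptop [0.52541768 0.04625751 0.19550542] 37
0.135 378 [0.577  0.1154 0.1462] [[0.516, 0.047, 0.136], [0.66, 0.172, 0.15]]
0.15 254 [0.5773 0.106  0.1521] [[0.514, 0.046, 0.15], [0.663, 0.174, 0.156]]
0.158 93 [0.6142 0.0902 0.1639] [[0.522, 0.039, 0.159], [0.659, 0.119, 0.166]]
0.166 403 [0.6144 0.0917 0.1698] [[0.529, 0.046, 0.166], [0.661, 0.117, 0.175]]
hub 0.17404480890601748 [0.6076934  0.08836848 0.17247244] 98 (array([0.6051, 0.0895, 0.014 ]), np.float64(0.0073))
collar 1129 (array([0.6075, 0.0928, 0.047 ]), np.float64(0.0096))
brass 157 [0.58077187 0.06747515 0.12250176]
```

step_arm(rows=[[0.018,-0.058,0,0,0,0],[0.018,-0.058,0,0,0,0],[0.018,-0.058,0,0,0,0],[0.018,-0.058,0,0,0,0],[0.018,-0.058,0,0,0,0],[0.018,-0.058,0,0,0,0],[0.018,-0.058,0,0,0,0],[0.018,-0.058,0,0,0,0],[0.018,-0.058,0,0,0,0],[0.018,-0.058,0,0,0,0],[0.018,-0.058,0,0,0,0],[0.018,-0.058,-0.02,0,0,0]], jaw=0.087, squeeze=40)

```text
time: 2.5
position: [0.4564, -0.1201, 0.3864]
tool_rot: [0.196, 0.981, -0.001, 0.003]
ft_force: [1.0, 0.2, 0.8]
grip_width: 0.0868
grip_force: 0.0
```

step_arm(rows=[[0.014,-0.059,-0.02,0,0,0],[0.013,-0.06,-0.03,0,0,0],[0,0,-0.05,0,0,0],[0,0,-0.03,0,0,0],[0,0,-0.02,0,0,0],[0,0,-0.015,0,0,0],[0,0,-0.006,0,0,0],[0,0,0,0,0,0]])

```text
time: 3.5
position: [0.4811, -0.2302, 0.2173]
tool_rot: [0.196, 0.981, -0.0, 0.0]
ft_force: [-0.2, -0.3, 0.3]
grip_width: 0.0869
grip_force: 0.0
```

Run:
```python
from h import *
c=camera('scene'); cv2.imwrite('pics/s1.png',cv2.resize(c['pixels'][180:380,150:400],(750,600)))
```

```text
(no output)
```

View pics/s1.png

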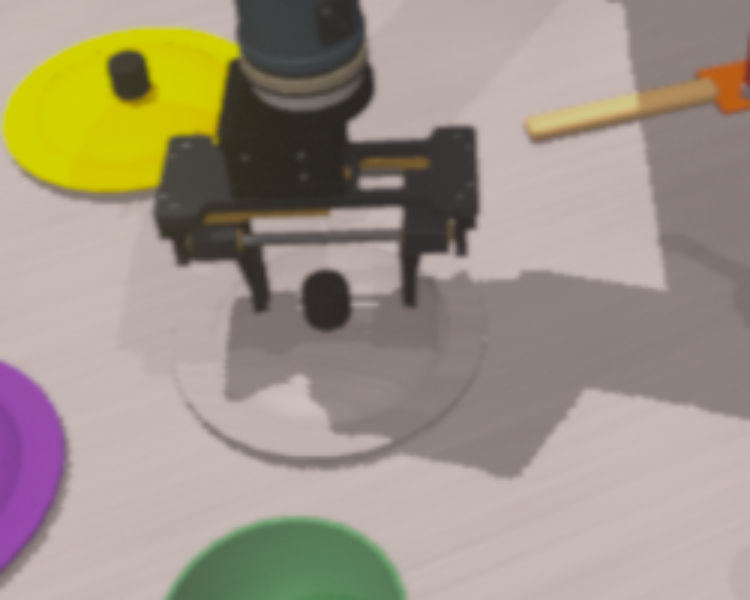

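The knob (crop 327,300) lies between the fingers (260,300 and 410,300). I'll trim the position, then close.

step_arm(rows=[[0.003,-0.0085,-0.004,0,0,0],[0,0,0,0,0,0]])

```text
time: 3.8
position: [0.4846, -0.2397, 0.2136]
tool_rot: [0.196, 0.981, -0.001, 0.001]
ft_force: [0.7, 0.6, -0.1]
grip_width: 0.0869
grip_force: 0.0
```

step_arm(rows=[[0,0,0,0,0,0],[0,0,0,0,0,0],[0,0,0,0,0,0],[0,0,0,0,0,0],[0,0,0,0,0,0],[0,0,0.01,0,0,0],[0,0,0.02,0,0,0],[0,0,0.02,0,0,0]], jaw=0.02)

```text
time: 4.8
position: [0.4836, -0.2384, 0.2636]
tool_rot: [0.196, 0.981, 0.0, -0.001]
ft_force: [-0.4, 0.4, -3.5]
grip_width: 0.0303
grip_force: 40.0
```

step_arm(rows=[[0,0,0.03,0,0,0],[0,0,0.045,0,0,0],[0,0,0.05,0,0,0],[0.004,0.025,0.04,0,0,0],[0.009,0.045,0.02,0,0,0],[0.012,0.055,0,0,0,0],[0.012,0.055,0,0,0,0],[0.012,0.055,0,0,0,0],[0.012,0.055,0,0,0,0],[0.012,0.055,0,0,0,0],[0.01,0.045,0,0,0,0],[0.008,0.035,0,0,0,0]])

```text
time: 6.3
position: [0.5742, 0.1884, 0.4476]
tool_rot: [0.195, 0.981, -0.0, -0.001]
ft_force: [0.2, -0.2, -3.2]
grip_width: 0.0299
grip_force: 40.0
```

step_arm(rows=[[0.004,0.03,-0.01,0,0,0],[0.002,0.015,-0.02,0,0,0],[0,0.004,-0.02,0,0,0],[0,0,0,0,0,0],[0,0,0,0,0,0]])

```text
time: 6.92
position: [0.5811, 0.2346, 0.3981]
tool_rot: [0.196, 0.981, -0.0, -0.0]
ft_force: [0.8, 1.1, -4.3]
grip_width: 0.0299
grip_force: 40.0
```

```bash
cat > lid.py <<'E'
from h import *
import sys
tag=sys.argv[1]; o=get_obs(); p=o['position']; zl=p[2]-.2136; print('tcp',p,'pred lid z',zl,o['ft_force'])
for n in ['scene','top']:
    c=camera(n); cv2.imwrite(f'pics/{n}_{tag}.png',c['pixels']); P=cloud(c); np.save(f'{n}_{tag}.npy',P)
    m=near(P,p[0],p[1],.13,zl+.004,zl+.0165); q=P[m]
    r=np.hypot(*(q[:,:2]-p[:2]).T)
    # outer edge points: farthest in each angular bin
    q=q[r>.085]; a=np.arctan2(q[:,1]-p[1],q[:,0]-p[0]); b=(a/np.pi*60).astype(int); r=np.hypot(*(q[:,:2]-p[:2]).T)
    e=np.array([q[b==k][r[b==k].argmax()] for k in np.unique(b)])
    print(n,len(q),len(e),'edge',circ(e,.104),circ(e)); 
    A=np.c_[q[:,:2]-p[:2],np.ones(len(q))]; s=least_squares(lambda k:A@k-q[:,2],[0,0,zl],loss='soft_l1',f_scale=.001).x; print('plane',np.round(s,4))
    m=near(P,p[0],p[1],.14,.14,.155); print('rim pts',m.sum(),circ(P[m]) if m.sum()>20 else '')
E
python3 lid.py a
```

```text
tcp [0.58105922 0.23464937 0.39809357] pred lid z 0.1844935704446039 [ 0.79585731  1.10905743 -4.25725201]Traceback (most recent call last):
  File "lid.py", line 11, in <module>
    print(n,len(q),len(e),'edge',circ(e,.104),circ(e));
                                 ~~~~^^^^^^^^
  File "h.py", line 9, in circ
    q=np.asarray(q)[:,:2]; m=q.mean(0)
      ~~~~~~~~~~~~~^^^^^^
IndexError: too many indices for array: array is 1-dimensional, but 2 were indexed
```

View pics/scene_a.png

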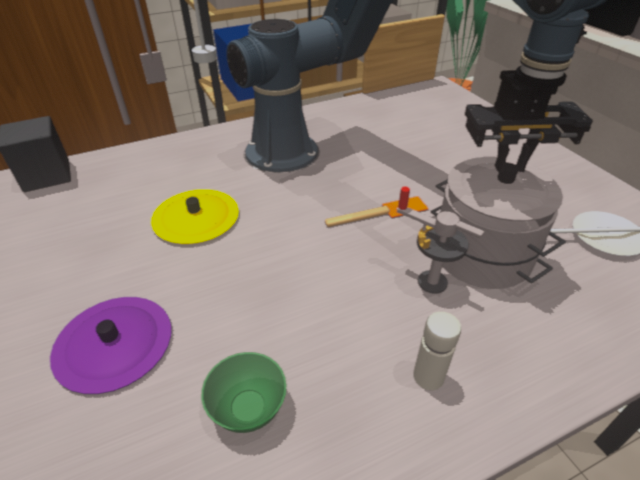

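The lid hangs over the mouth, around (503,195). No points fell in the height band I expected, so I'll check the height profile.

```bash
cat > lid.py <<'E'
from h import *
import sys
tag=sys.argv[1]; o=get_obs(); p=o['position']; print('tcp',p,o['ft_force'])
for n in ['scene','top']:
    c=camera(n); cv2.imwrite(f'pics/{n}_{tag}.png',c['pixels']); P=cloud(c)
    m=near(P,p[0],p[1],.125,.13,.23); z=P[m][:,2]
    r=np.hypot(P[...,0]-p[0],P[...,1]-p[1])
    k=m&(r>.083)&(r<.1); print(n,'hist r .083-.1',np.histogram(P[k][:,2],bins=np.arange(.135,.23,.005))[0])
    k=m&(r<.07)&(r>.03); print(n,'hist dome',np.histogram(P[k][:,2],bins=np.arange(.135,.23,.005))[0])
    z0=np.median(P[m&(r>.083)&(r<.1)&(P[...,2]>.157)][:,2]) if (m&(r>.083)&(r<.1)&(P[...,2]>.157)).sum()>40 else .154
    q=P[m&(abs(P[...,2]-z0)<.006)&(r>.078)]
    A=np.c_[q[:,:2]-p[:2],np.ones(len(q))]; s=least_squares(lambda k:A@k-q[:,2],[0,0,z0],loss='soft_l1',f_scale=.001).x; print('flange plane',np.round(s,4),len(q))
    a=np.arctan2(q[:,1]-p[1],q[:,0]-p[0]); b=(a/np.pi*60).astype(int); rr=np.hypot(*(q[:,:2]-p[:2]).T)
    e=np.array([q[b==k][rr[b==k].argmax()] for k in np.unique(b)]); e=e[np.hypot(*(e[:,:2]-p[:2]).T)>.095]
    if len(e)>5: print('edge',len(e),circ(e,.104),circ(e))
E
python3 lid.py b
```

```text
tcp [0.58124051 0.23468005 0.39868999] [-0.02694728  1.34276328 -3.65440247]
scene hist r .083-.1 [   6    3   74   63    0    0    7   23   27 1483    0    0    0    0
    0    0    0    0]
scene hist dome [   0    0    0    0    0    0    0    0    0    0  581 1209    2    0
    0    0    0    0]
flange plane [ 0.0033 -0.0022  0.1817] 2410
edge 112 (array([0.582 , 0.2325, 0.104 ]), np.float64(0.0012)) (array([0.5821, 0.2323, 0.1031]), np.float64(0.0012))
top hist r .083-.1 [   0    2   37   20    0    0    0    3  395 1090  117    0    0    0
    0    0    0    0]
top hist dome [  0   0   0   0   0   0   0   0   0  29 550 462  28   0   0   0   0   0]
flange plane [ 0.0041 -0.005   0.1815] 2480
edge 78 (array([0.582 , 0.2338, 0.104 ]), np.float64(0.0009)) (array([0.5821, 0.2326, 0.1029]), np.float64(0.0007))
```

step_arm(rows=[[-0.001,0.0015,0,0,0,0],[0,0,-0.008,0,0,0],[0,0,-0.006,0,0,0],[0,0,0,0,0,0]], squeeze=60)

```text
time: 7.58
position: [0.5796, 0.2368, 0.3831]
tool_rot: [0.196, 0.981, -0.0, -0.001]
ft_force: [0.5, -0.1, -3.5]
grip_width: 0.0295
grip_force: 60.0
```

```bash
python3 lid.py c
```

```text
tcp [0.57964743 0.23676277 0.38308236] [ 0.49233759 -0.05193779 -3.4843656 ]
scene hist r .083-.1 [   0    0   28   21    7  157 1338    0    0    0    0    0    0    0
    0    0    0    0]
scene hist dome [  0   0   0   0   0   0   4 812 963   0   0   0   0   0   0   0   0   0]
flange plane [-0.0009 -0.0022  0.1661] 2364
edge 113 (array([0.5798, 0.2343, 0.104 ]), np.float64(0.0011)) (array([0.5799, 0.2342, 0.1032]), np.float64(0.0011))
top hist r .083-.1 [  0   0   0   0  10 478 993  87   0   0   0   0   0   0   0   0   0   0]
top hist dome [  0   0   0   0   0   1  57 574 396  14   0   0   0   0   0   0   0   0]
flange plane [-0.0004 -0.0047  0.1661] 2408
edge 76 (array([0.5802, 0.2359, 0.104 ]), np.float64(0.0008)) (array([0.5802, 0.2348, 0.103 ]), np.float64(0.0006))
```

step_arm(rows=[[0.001,-0.0005,0,0,0,0],[0,0,-0.004,0,0,0],[0,0,-0.003,0,0,0],[0,0,-0.002,0,0,0],[0,0,0,0,0,0]])

```text
time: 8.3
position: [0.5809, 0.2363, 0.3749]
tool_rot: [0.196, 0.981, -0.0, -0.0]
ft_force: [0.4, 1.1, -3.4]
grip_width: 0.03
grip_force: 60.0
```

step_arm(rows=[[0,0,-0.001,0,0,0],[0,0,-0.001,0,0,0],[0,0,0,0,0,0]])

```text
time: 8.68
position: [0.5809, 0.2363, 0.3731]
tool_rot: [0.196, 0.981, -0.0, -0.0]
ft_force: [0.0, 0.6, -3.4]
grip_width: 0.0298
grip_force: 60.0
```

step_arm(rows=[[0,0,-0.001,0,0,0],[0,0,-0.0005,0,0,0],[0,0,0,0,0,0]])

```text
time: 9.05
position: [0.581, 0.2363, 0.3716]
tool_rot: [0.196, 0.981, -0.0, -0.0]
ft_force: [0.5, 0.0, -3.4]
grip_width: 0.0297
grip_force: 60.0
```

step_arm(rows=[[0,0,-0.0005,0,0,0],[0,0,-0.0005,0,0,0],[0,0,0,0,0,0]])

```text
time: 9.43
position: [0.581, 0.2363, 0.3713]
tool_rot: [0.196, 0.981, 0.0, 0.0]
ft_force: [-1.4, -0.7, 0.8]
grip_width: 0.0296
grip_force: 60.0
```

```bash
python3 lid.py d
```

```text
tcp [0.58097277 0.23632336 0.37125802] [-1.39043502 -0.73011157  0.81255285]
scene hist r .083-.1 [   0    0    0 1121  366    0    0    0    0    0    0    0    0    0
    0    0    0    0]
scene hist dome [   0    0    0    0   39 1379  348    0    0    0    0    0    0    0
    0    0    0    0]
flange plane [-0.002   0.0016  0.1543] 2558
edge 112 (array([0.5818, 0.2339, 0.104 ]), np.float64(0.0013)) (array([0.5819, 0.2338, 0.1035]), np.float64(0.0013))
top hist r .083-.1 [  0   1  74 960 485   8   0   0   0   0   0   0   0   0   0   0   0   0]
top hist dome [  0   0   0   5 224 660 115   1   0   0   0   0   0   0   0   0   0   0]
flange plane [ 0.0008 -0.0039  0.1545] 1866
edge 77 (array([0.581 , 0.2352, 0.104 ]), np.float64(0.0013)) (array([0.5811, 0.2336, 0.1026]), np.float64(0.001))
```

step_arm(rows=[[0,0,0,0,0,0],[0,0,0,0,0,0],[0,0,0,0,0,0],[0,0,0,0,0,0],[0,0,0.01,0,0,0],[0,0,0.03,0,0,0],[0,0,0.03,0,0,0],[0,0,0,0,0,0]], jaw=0.06)

```text
time: 10.52
position: [0.5816, 0.2365, 0.4442]
tool_rot: [0.196, 0.981, 0.001, 0.003]
ft_force: [-0.3, 0.1, -0.4]
grip_width: 0.0598
grip_force: 0.0
```

```bash
python3 lid.py e
python3 - <<'E'
from h import *
print(get_obs()['q'])
for n in ['scene','top']:
    c=camera(n);P=cloud(c);I=c['pixels'].astype(int)
    m=near(P,.6,.08,.12,.13,.25)
    red=m&(I[...,2]>110)&(I[...,1]<60)&(I[...,0]<60); q=P[red]; print(n,len(q)); t=q[q[:,2]>.190]; print('griptop',t.mean(0),len(t),np.ptp(t,0)); print(np.percentile(q,[5,95],axis=0))
    m=near(P,.606,.0885,.05,.166,.18)&~red;q=P[m];print('hub',len(q),np.median(q,0),[np.round(np.percentile(q[q[:,2]>.169],k,axis=0),4) for k in (5,50,95)])
E
```

```text
tcp [0.58164634 0.23653201 0.44420455] [-0.30886764  0.07500127 -0.43747885]
scene hist r .083-.1 [   0    1    0 1164  416    0    0    0    0    0    0    0    0    0
    0    0    0    0]
scene hist dome [   0    0    0    0   49 1443  364    0    0    0    0    0    0    0
    0    0    0    0]
flange plane [-0.0015  0.0017  0.1543] 2665
edge 119 (array([0.5816, 0.2339, 0.104 ]), np.float64(0.0012)) (array([0.5816, 0.2339, 0.1035]), np.float64(0.0012))
top hist r .083-.1 [   0    0   86 1062  554    9    0    0    0    0    0    0    0    0
    0    0    0    0]
top hist dome [  0   0   0   6 340 953 200   2   0   0   0   0   0   0   0   0   0   0]
flange plane [ 0.     -0.0005  0.1546] 2136
edge 87 (array([0.5807, 0.235 , 0.104 ]), np.float64(0.0011)) (array([0.5807, 0.234 , 0.1029]), np.float64(0.001))
[ 2.08470721e-01  4.93689213e-01  1.38650227e+00 -2.21826575e-05
  1.26118241e+00 -9.68573750e-01]
scene 152
griptop [0.52968819 0.0448491  0.19386355] 37 [0.01381393 0.01372921 0.00595825]
[[0.52607356 0.03838923 0.15768499]
 [0.53469061 0.04986752 0.19544034]]
hub 375 [0.61400748 0.091388   0.16977941] [array([0.5919, 0.0721, 0.1692]), array([0.6095, 0.0899, 0.1702]), array([0.6401, 0.106 , 0.1719])]
top 51
griptop [0.52554594 0.04714976 0.19479051] 50 [0.01410136 0.01410082 0.00956918]
[[0.51934549 0.0408879  0.19108344]
 [0.53127583 0.05366709 0.19817773]]
hub 364 [0.60955386 0.09232174 0.16978659] [array([0.5912, 0.0725, 0.1692]), array([0.6075, 0.0902, 0.1709]), array([0.6423, 0.1065, 0.1744])]
```

The lid is seated and level. Next: rotate the gripper so it closes tangentially to the handle's arc, and move above the red grip.

step_arm(rows=[[-0.004,-0.015,0,0,0,-10.5],[-0.005,-0.016,0,0,0,-10.5],[-0.005,-0.016,0,0,0,-10.5],[-0.005,-0.016,0,0,0,-10.5],[-0.005,-0.016,0,0,0,-10.5],[-0.005,-0.016,0,0,0,-10.5],[-0.005,-0.016,0,0,0,-10.5],[-0.005,-0.016,0,0,0,-10.5],[-0.005,-0.016,0,0,0,-10.5],[-0.004,-0.016,0,0,0,-10.5],[-0.004,-0.016,0,0,0,-10.5],[-0.004,-0.0155,0,0,0,-10.5]], jaw=0.05, squeeze=3)

```text
time: 12.22
position: [0.5245, 0.0453, 0.4394]
tool_rot: [0.963, 0.268, -0.001, -0.001]
ft_force: [-0.2, 0.7, -0.1]
grip_width: 0.0499
grip_force: 0.0
```

step_arm(rows=[[0,0,0,0,0,-4],[0,0,0,0,0,0],[0,0,0,0,0,0]])

```text
time: 12.6
position: [0.5249, 0.0459, 0.44]
tool_rot: [0.971, 0.238, -0.001, -0.0]
ft_force: [-0.7, 0.4, 0.2]
grip_width: 0.0499
grip_force: 0.0
```

step_arm(rows=[[0.001,0.0005,-0.03,0,0,0],[0,0,-0.03,0,0,0],[0,0,-0.02,0,0,0],[0,0,-0.008,0,0,0],[0,0,-0.004,0,0,0],[0,0,0,0,0,0]])

```text
time: 13.35
position: [0.5262, 0.0464, 0.3491]
tool_rot: [0.971, 0.237, 0.0, 0.0]
ft_force: [0.1, -0.5, 0.3]
grip_width: 0.0496
grip_force: 0.0
```

Run:
```python
from h import *
c=camera('scene'); cv2.imwrite('pics/s2.png',cv2.resize(c['pixels'][130:280,330:530],(800,600)))
```

```text
(no output)
```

View pics/s2.png

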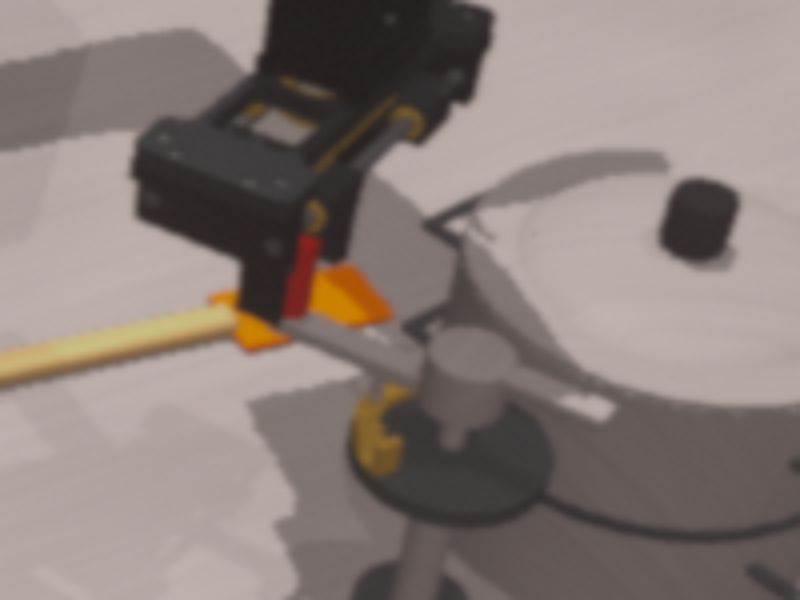

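The red grip (crop 303,275) is between the fingers and clear of the lever. I'll tabulate the arc.

```bash
python3 -c "
import numpy as np
for f in range(0,104,4):
    a,b=np.radians(207.6+f),np.radians(207.6+f+4); print(f,np.round(1000*.09*np.array([np.cos(b)-np.cos(a),np.sin(b)-np.sin(a)])/4,2),np.round([.606+.09*np.cos(a),.088+.09*np.sin(a)],4))"
```

```text
0 [ 0.78 -1.37] [0.5262 0.0463]
4 [ 0.87 -1.31] [0.5293 0.0408]
8 [ 0.96 -1.24] [0.5328 0.0356]
12 [ 1.04 -1.17] [0.5367 0.0306]
16 [ 1.12 -1.1 ] [0.5408 0.0259]
20 [ 1.2  -1.02] [0.5453 0.0215]
24 [ 1.26 -0.93] [0.5501 0.0175]
28 [ 1.33 -0.84] [0.5552 0.0137]
32 [ 1.38 -0.75] [0.5605 0.0104]
36 [ 1.43 -0.65] [0.566  0.0074]
40 [ 1.47 -0.55] [0.5717 0.0048]
44 [ 1.51 -0.44] [0.5776 0.0026]
48 [ 1.53 -0.34] [0.5836 0.0008]
52 [ 1.55 -0.23] [ 5.898e-01 -5.000e-04]
56 [ 1.57 -0.12] [ 0.596  -0.0014]
60 [ 1.57 -0.01] [ 0.6022 -0.0019]
64 [1.57 0.1 ] [ 0.6085 -0.002 ]
68 [1.56 0.21] [ 0.6148 -0.0016]
72 [1.54 0.32] [ 0.621  -0.0007]
76 [1.51 0.42] [6.272e-01 5.000e-04]
80 [1.48 0.53] [0.6332 0.0022]
84 [1.44 0.63] [0.6391 0.0043]
88 [1.39 0.73] [0.6449 0.0068]
92 [1.34 0.82] [0.6505 0.0097]
96 [1.28 0.91] [0.6558 0.013 ]
100 [1.21 1.  ] [0.6609 0.0167]
```

step_arm(rows=[[0,0,0,0,0,0],[0,0,0,0,0,0],[0,0,0,0,0,0]], jaw=0.0205)

```text
time: 13.78
position: [0.526, 0.0463, 0.3489]
tool_rot: [0.971, 0.237, 0.0, 0.0]
ft_force: [-0.3, -0.8, 0.2]
grip_width: 0.028
grip_force: 0.0
```

step_arm(rows=[[0,0,0,0,0,0],[0.0016,-0.0027,0,0,0,2],[0.0016,-0.0027,0,0,0,2],[0.0017,-0.0026,0,0,0,2],[0.0017,-0.0026,0,0,0,2],[0.0019,-0.0025,0,0,0,2],[0.0019,-0.0025,0,0,0,2],[0.0021,-0.0023,0,0,0,2],[0.0021,-0.0023,0,0,0,2]])

```text
time: 14.9
position: [0.5404, 0.0263, 0.3486]
tool_rot: [0.929, 0.371, -0.0, -0.001]
ft_force: [-0.7, 1.8, -0.1]
grip_width: 0.0204
grip_force: 0.5
```

```bash
cat > hub.py <<'E'
from h import *
o=get_obs(); print(o['time'],o['position'],np.round(o['ft_force'],1),o['grip_width'],o['grip_force'])
for n in ['scene','top']:
    c=camera(n);P=cloud(c);m=near(P,.606,.088,.013,.155,.19);print(n,m.sum(),'hub z',round(float(np.median(P[m][:,2])),4))
    m=near(P,.606,.088,.067,.15,.19)&~near(P,.606,.088,.045,0,1)&(P[...,1]>.088);q=P[m]
    if len(q): d=q.mean(0)[:2]-[.606,.088]; print(' tongue dir->handle deg',round(float(np.degrees(np.arctan2(*d[::-1])))+180,1),len(q))
E
python3 hub.py
```

```text
14.9 [0.54036041 0.02628778 0.34857887] [-0.7  1.8 -0.1] 0.020402830204530556 0.4649423288356047
scene 101 hub z 0.1704
 tongue dir->handle deg 265.7 340
top 0 hub z nan
 tongue dir->handle deg 221.3 50
  return _methods._mean(a, axis=axis, dtype=dtype,
  ret = ret.dtype.type(ret / rcount)
```

step_arm(rows=[[0.0022,-0.0022,0,0,0,2],[0.0022,-0.0022,0,0,0,2],[0.0024,-0.002,0,0,0,2],[0.0024,-0.002,0,0,0,2],[0.0025,-0.0019,0,0,0,2],[0.0025,-0.0019,0,0,0,2]])

```text
time: 15.75
position: [0.5535, 0.0147, 0.3485]
tool_rot: [0.885, 0.465, -0.002, -0.002]
ft_force: [-3.2, 3.0, 3.0]
grip_width: 0.0208
grip_force: 2.0
```

```bash
python3 hub.py 2>/dev/null
```

```text
15.75 [0.55353591 0.01466109 0.34846817] [-3.2  3.   3. ] 0.02078958874948813 1.9912987755378708
scene 110 hub z 0.1729
 tongue dir->handle deg 271.2 275
top 0 hub z nan
 tongue dir->handle deg 248.8 24
```

step_arm(rows=[[0.0026,-0.0017,0,0,0,2],[0.0026,-0.0017,0,0,0,2],[0.0028,-0.0015,0,0,0,2],[0.0028,-0.0015,0,0,0,2]])

```text
time: 16.35
position: [0.5657, 0.0073, 0.3486]
tool_rot: [0.85, 0.527, -0.0, -0.0]
ft_force: [-3.7, 2.0, 2.9]
grip_width: 0.0206
grip_force: 2.3
```

```bash
python3 hub.py 2>/dev/null
```

```text
16.35 [0.56568468 0.00730442 0.34862986] [-3.7  2.   2.9] 0.020582833529457997 2.302875521709211
scene 105 hub z 0.1756
 tongue dir->handle deg 272.1 250
top 0 hub z nan
 tongue dir->handle deg 252.7 69
```

step_arm(rows=[[0.00143,-0.00065,0,0,0,1],[0.00143,-0.00065,0,0,0,1],[0.00143,-0.00065,0,0,0,1],[0.00143,-0.00065,0,0,0,1],[0.00147,-0.00055,0,0,0,1],[0.00147,-0.00055,0,0,0,1]])

```text
time: 17.2
position: [0.5746, 0.0037, 0.3487]
tool_rot: [0.822, 0.57, 0.0, 0.0]
ft_force: [-2.6, -0.3, 2.1]
grip_width: 0.0202
grip_force: 1.4
```

```bash
python3 hub.py 2>/dev/null
```

```text
17.2 [0.57457609 0.00366116 0.34873698] [-2.6 -0.3  2.1] 0.020181027677099016 1.3586310246319044
scene 102 hub z 0.1777
 tongue dir->handle deg 270.1 241
top 0 hub z nan
 tongue dir->handle deg 255.4 67
```

Near the crest. From here I'll advance in 1° steps and check after every 3°.

step_arm(rows=[[0.00147,-0.00055,0,0,0,1],[0.00147,-0.00055,0,0,0,1],[0.0015,-0.00045,0,0,0,1],[0,0,0,0,0,0]])

```text
time: 17.8
position: [0.5794, 0.002, 0.3488]
tool_rot: [0.807, 0.591, 0.001, 0.001]
ft_force: [0.5, 0.6, 0.3]
grip_width: 0.0208
grip_force: 0.0
```

```bash
python3 hub.py 2>/dev/null
```

```text
17.8 [0.57936462 0.00202543 0.34878282] [0.5 0.6 0.3] 0.02076340457477553 0.0
scene 90 hub z 0.1785
 tongue dir->handle deg 270.0 247
top 0 hub z nan
 tongue dir->handle deg 257.6 63
```

step_arm(rows=[[0.0015,-0.00045,0,0,0,1],[0.0015,-0.00045,0,0,0,1],[0.0015,-0.0004,0,0,0,1],[0,0,0,0,0,0]])

```text
time: 18.4
position: [0.5844, 0.0006, 0.3489]
tool_rot: [0.791, 0.612, 0.001, 0.002]
ft_force: [5.0, -1.5, -3.4]
grip_width: 0.0205
grip_force: 2.7
```

```bash
python3 hub.py 2>/dev/null
```

```text
18.4 [0.5844287  0.00060476 0.34892571] [ 5.  -1.5 -3.4] 0.020516482707144387 2.6778596662916243
scene 63 hub z 0.1731
 tongue dir->handle deg 272.5 250
top 0 hub z nan
 tongue dir->handle deg 258.5 54
```

step_arm(rows=[[0.0015,-0.0003,0,0,0,1],[0.0015,-0.0003,0,0,0,1],[0,0,0,0,0,0],[0,0,0,0,0,0]])

```text
time: 19.0
position: [0.5866, 0.0003, 0.3487]
tool_rot: [0.78, 0.625, 0.001, 0.001]
ft_force: [5.4, -1.3, -3.4]
grip_width: 0.0203
grip_force: 2.7
```

```bash
python3 hub.py 2>/dev/null
```

```text
19.0 [5.86576908e-01 2.67828937e-04 3.48713818e-01] [ 5.4 -1.3 -3.4] 0.02030333532816985 2.7086812959169038
scene 46 hub z 0.1705
 tongue dir->handle deg 271.5 243
top 14 hub z 0.1687
 tongue dir->handle deg 257.3 47
```

step_arm(rows=[[0.0015,-0.0003,0,0,0,1],[0.0015,-0.0003,0,0,0,1],[0.0015,-0.0002,0,0,0,1],[0,0,0,0,0,0]])

```text
time: 19.6
position: [0.5908, -0.0003, 0.3487]
tool_rot: [0.764, 0.646, 0.0, -0.0]
ft_force: [4.1, -0.9, -2.1]
grip_width: 0.0206
grip_force: 2.0
```

```bash
python3 hub.py 2>/dev/null
```

```text
19.6 [ 5.90750123e-01 -3.05750423e-04  3.48673431e-01] [ 4.1 -0.9 -2.1] 0.020570185288964954 1.9741318005799258
scene 19 hub z 0.1652
 tongue dir->handle deg 270.6 217
top 45 hub z 0.1652
 tongue dir->handle deg 256.8 37
```

step_arm(rows=[[0.0015,-0.0002,0,0,0,1],[0.0015,-0.0002,0,0,0,1],[0,0,0,0,0,0]])

```text
time: 20.08
position: [0.5932, -0.0007, 0.3486]
tool_rot: [0.752, 0.659, -0.001, -0.001]
ft_force: [0.4, 0.0, 0.4]
grip_width: 0.0205
grip_force: 0.3
```

step_arm(rows=[[0.0015,-0.0002,0,0,0,1],[0.001,0,0,0,0,0.7],[0,0,0,0,0,0]])

```text
time: 20.45
position: [0.596, -0.001, 0.3486]
tool_rot: [0.742, 0.67, -0.0, -0.0]
ft_force: [0.9, -0.8, -0.2]
grip_width: 0.0205
grip_force: 0.0
```

```bash
python3 hub.py 2>/dev/null
```

```text
20.45 [ 0.59604617 -0.00096337  0.34864176] [ 0.9 -0.8 -0.2] 0.020485884796016388 0.0
scene 0 hub z nan
 tongue dir->handle deg 265.7 182
top 88 hub z 0.1647
 tongue dir->handle deg 255.2 24
```

The handle is free in the notch with no force on it. Releasing and rising.

step_arm(rows=[[0,0,0,0,0,0],[0,0,0,0,0,0],[0,0,0,0,0,0],[0,0,0.01,0,0,0],[0,0,0.04,0,0,0],[0,0,0.05,0,0,0],[-0.03,-0.02,0.03,0,0,0],[-0.04,-0.04,0.02,0,0,0],[-0.04,-0.05,0,0,0,0],[0,0,0,0,0,0]], jaw=0.045)

```text
time: 21.8
position: [0.4849, -0.1121, 0.4999]
tool_rot: [0.744, 0.668, -0.0, 0.001]
ft_force: [0.1, -0.3, 1.1]
grip_width: 0.045
grip_force: 0.0
```

```bash
python3 hub.py 2>/dev/null
python3 - <<'E'
from h import *
for n in ['scene','top']:
    c=camera(n);P=cloud(c);I=c['pixels'].astype(int)
    m=near(P,.606,.08,.13,.13,.25)
    red=m&(I[...,2]>110)&(I[...,1]<60)&(I[...,0]<60); q=P[red]; t=q[q[:,2]>q[:,2].max()-.008].mean(0); d=t[:2]-[.606,.088]; a=np.degrees(np.arctan2(d[1],d[0]))+360
    T=np.array([.606,.088])-.06*d/np.hypot(*d); print('griptop',t,'ang',a,'tongue-rim',np.hypot(*(T-[.581,.2347])))
    q=P[near(P,.581,.2347,.1,.148,.16)&~near(P,.581,.2347,.08,0,1)&~near(P,.606,.088,.075,0,1)]; A=np.c_[q[:,:2]-[.581,.2347],np.ones(len(q))]
    print('flange',np.round(least_squares(lambda k:A@k-q[:,2],[0,0,.15],loss='soft_l1',f_scale=.001).x,4))
    cv2.imwrite(f'pics/end_{n}.png',c['pixels'])
E
```

```text
21.8 [ 0.48494    -0.11212706  0.49993925] [ 0.1 -0.3  1.1] 0.0449730213222308 0.0
scene 109 hub z 0.1654
 tongue dir->handle deg 275.3 247
top 131 hub z 0.165
 tongue dir->handle deg 280.0 295
griptop [ 0.59760872 -0.00302769  0.18903331] ang 264.7331414727606 tongue-rim 0.09214987043029474
flange [ 4.000e-04 -1.000e-04  1.544e-01]
griptop [ 0.59434423 -0.00143503  0.19001061] ang 262.5746809087189 tongue-rim 0.0931515749082754
flange [-0.0009 -0.0033  0.1538]
```

View pics/end_scene.png

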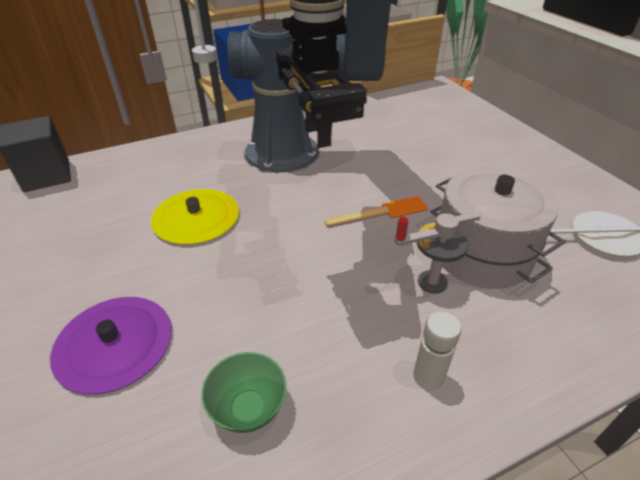

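The final picture shows the lid flat on the steamer (500,210). The handle is down with its tongue over the lid (470,217), the gripper is clear, and the bystanders have not moved.

```bash
python3 -c "
from rig import *
print(hand_in())"
```

```text
the job is handed in; nothing more can be done
None
```

I seated the lid flat in the rim, dropped the latch handle into its notch with the tongue over the lid, let go of both, and handed the job in at about 22 s; no verdict came back.

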